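# Stand a fallen measuring cylinder back up on the clinic counter

### The arm

A 6-joint arm with a two-finger parallel gripper is mounted at the origin on the work surface. World frame = base frame: x ahead of the robot, y to its left, z up, the work surface at z = 0. Lengths are in mm, angles in rad, forces in N, time in s.
With the tool pointing down it reaches from about 350 to 950 mm from the base axis. Payload 17.4 kg.
Tool frame: the origin (TCP) lies between the finger pads; the fingertips stand 11 mm ahead of it and the grasp point (between the pads) lies 8 mm behind it; z points along the fingers, y is the line along which they close (so a half turn about z gives the same grasp; the last joint's range is limited). The gripper opens to 93 mm and grips with 3 to 60 N. Pads are 15 mm wide; open, the fingers measure 128 mm over their backs; the gripper's body (75 mm by 188 mm) begins 65 mm behind the grasp point.
Start: joints at [-1.145, 0.116, 1.442, -0, 1.584, -0.038], TCP at [301.953, -603.702, 229.646] pointing down, gripper open.
Joint ranges: [-2.83, 2.83], [-0.83, 2.19], [0.07, 2.5], [-1.14, 4.28], [0.01, 3], [-2.97, 2.97]. Speed limits (rad/s): [1.89, 1.89, 2.22, 3.14, 3.14, 3.14].

### API

Orientations are given as a unit quaternion [w, x, y, z].
In Python, from cell import ctrl, optics, finder gives the robot as it stands. Calls block until the motion is done:
- ctrl.reach(position, orientation): joint-space move of the TCP to a pose.
- ctrl.line_to(position, max_speed=150, attitude=None, force_limit=None): straight line of the TCP; attitude=None keeps the orientation; max_speed is the mean speed in mm/s. With force_limit (N) it stops when the force on the tool has changed by that much, and returns True; else False.
- ctrl.movej(angles): joint-space move.
- ctrl.grip(opening, effort=None): finger opening in mm; effort is the grip in N (None keeps the last); returns when the fingers have stopped.
- ctrl.pause(seconds).
- ctrl.solve_ik(position, orientation): joint angles nearest the present ones, or None.
- ctrl.state(): the state.
- optics.grab_frame(name): name is "scene" or "top" or "wrist"; returns the picture (420x560x3 uint8, blue, green, red); there is no depth.
- optics.get_calibration(name): a dict with "mtx" (3x3 intrinsics, pixels), "k1" (the pictures are not rectified: a ray, as slopes to the right and down, at radius r is drawn at 1 + k1 r^2 times it, then the intrinsics apply), "R" (3x3) and "t" (3): a world point X has camera coordinates R X + t. Camera axes: x right, y down, z forward; pixel columns grow to the right and rows downward; lengths in mm; the calibration is good to about 2 mm. A picture is of the moment at which its call begins: read the wrist's pose just before it. get_calibration takes no time and is no camera call; for the wrist camera it gives the pose at the moment of the call.
A pose or a line that the arm cannot do raises ctrl.PlanningError and nothing moves.
- ctrl.close_job(): hands the job in; it is judged then, once.
Trained networks look in the newest picture that a camera, given by its name, has taken for a name from the list of things; names that differ only in an ending like _2 or _b are one class to them, and where a whole thing is asked for, a point or a joint stands for the part that bears it (a point fixed in the world has none). Each returns a list of dicts, best first, with "score" (0 to 1); they miss things now and then, are a little off and sometimes report something else, mostly with a low value. They report only what shows in the picture. A call takes as long as a camera call. They do not tell look-alikes from the thing itself.
- finder.spot_in(camera, target): "centre" ([column, row] as shares, 0 to 1, of the picture: columns of its width, rows of its height, amid what is visible of it).
- finder.regions_of(camera, target): "pixels" (420x560 bool, what is visible of it) and "centre" ([column, row] as shares, 0 to 1, of the picture: columns of its width, rows of its height, amid what is visible of it).
- finder.spot_point(camera, target): "centre" ([column, row] as shares, 0 to 1, of the picture: columns of its width, rows of its height: a listed point, or the origin of a listed thing).
The state is a dict: "time_s": time; "joint_pos": joint angles; "qvel": joint speeds; "effort": joint torques, N m; "tcp_pos": TCP position; "orientation": TCP orientation; "force": force on the tool from outside, world axes, zero at the start; "ft_torque": the same for the moment, N m; "width": finger opening in mm; "grasp_force": force on a finger pad.
Only numpy, scipy, OpenCV 4.12 (cv2) and the standard library are available. Lean on these libraries where they do the work, as an engineer would, in place of code of your own. Each camera call takes 0.05 s, during which the arm holds its last target. There are 200 camera calls.

### The job

The measuring cylinder with the blue foot has fallen over on the counter: stand it upright again on its foot where it lies, tipping it up over the edge of its foot without lifting the foot off the counter, and let go of it. Leave the orange-footed cylinder lying to drain and do not disturb the white red-labelled bottle.

Things in the scene. Friction and masses are not known exactly. Their poses are not given: they have to be found in the camera images.
- blue_mid (a point): Middle of the cylinder to stand up, on its axis, 100 mm from both ends: milky rigid tube, 28 mm diameter, 200 mm long overall, 100-190 g, blue foot at one end, blue rim (34 mm diameter, 6 mm) at the mouth. z axis: along the tube from foot to mouth. It starts lying on foot and rim, axis dipping 4.5 degrees to the mouth, mouth to the left (+y). Bare tube to grip: 25 to 185 mm from the underside.
- blue_foot (a point): Centre of the underside of the blue foot, a hexagonal plate 64 mm across flats, 8 mm thick, with a cone above it to 20 mm. Same axes as blue_mid. 32 mm above the counter while lying on one flat, 0 when standing; the edge on which it tips lies straight below it, 32 mm away. It settles onto its foot by itself from 10 degrees of lean; in a light grip (20 N) the tube can turn between the pads.
- orange_mid (a point): Middle of an identical cylinder with orange foot and rim, also lying, to be left alone. z axis towards its mouth.
- infusion: White bottle with a red label and metal cap, 68 mm diameter, 170 mm tall, standing at the left of the work (+y). Origin at the centre of its underside, z up. An amber bottle (64 mm diameter, 150 mm tall) stands farther left, a white rack of blood tubes on the right (-y).
Not all that is in view belongs to the job. Leave any green look-alike of the part that bears blue_mid alone.

How it is judged:
By the outcome, as a careful person would: the job done as asked, in the order asked, and still so for the second after the job is handed in, with the robot touching nothing.
It also fails if it takes over 38 s, if anything falls off the work surface, if the arm or the gripper's body presses on something with over 40 N, if the wrist force passes 120 N, or if a joint passes its speed limit or range.

## Working session

There is one attempt and no reset: what is moved stays moved. The work goes in short steps, each a Python script; the robot and the scene stay as the last script left them, time stands still between calls to the robot, and variables do not carry over. Pictures are saved under pics/ and viewed, at most 10 in all, crops included, and the job is handed in when it is done.

```bash
mkdir -p pics; ls
python3 - <<'E'
from cell import ctrl, optics, finder
import cv2, numpy as np
for c in ["scene","top"]:
    im=optics.grab_frame(c); cv2.imwrite(f"pics/{c}0.png",im)
    k=optics.get_calibration(c); print(c,k)
    for n in ["blue_mid","blue_foot","orange_mid","infusion"]:
        print(n,[(round(d["score"],2),np.round(np.array(d["centre"])*[560,420],1)) for d in finder.spot_point(c,n)[:4]])
print(ctrl.state()["time_s"])
a=cv2.imread("pics/scene0.png");b=cv2.imread("pics/top0.png")
E
```

```text
pics
scene {'mtx': array([[407.15500367,   0.        , 274.75491137],
       [  0.        , 407.15500367, 203.93022791],
       [  0.        ,   0.        ,   1.        ]]), 'k1': -0.1234894793855657, 'R': array([[-0.86266496,  0.50563223, -0.01205085],
       [ 0.3647216 ,  0.60539507, -0.70744255],
       [-0.35041023, -0.6146811 , -0.70666811]]), 't': array([ 468.35254344, -235.08697593, 1197.88942645])}
blue_mid [(0.86, array([326.1, 235.5])), (0.65, array([247.5, 277.9]))]
blue_foot [(0.63, array([283.7, 244. ])), (0.62, array([294.1, 214. ]))]
orange_mid [(0.67, array([244.9, 150.7]))]
infusion [(0.92, array([398.7, 327.9]))]
top {'mtx': array([[379.37417663,   0.        , 278.87030231],
       [  0.        , 379.37417663, 208.49315728],
       [  0.        ,   0.        ,   1.        ]]), 'k1': -0.09363750948474268, 'R': array([[ 0.02642049, -0.99951419, -0.01653275],
       [-0.99448499, -0.02460117, -0.10195287],
       [ 0.10149662,  0.01913522, -0.99465184]]), 't': array([100.48141694, 632.46410367, 811.79020631])}
blue_mid [(0.91, array([238.1, 158.9])), (0.71, array([233.6, 250.6]))]
blue_foot [(0.97, array([250. , 203.1])), (0.63, array([278.9, 234.4]))]
orange_mid [(0.76, array([398.7, 248.9]))]
infusion [(0.59, array([137.5, 243.2]))]
0.5
```

View pics/top0.png

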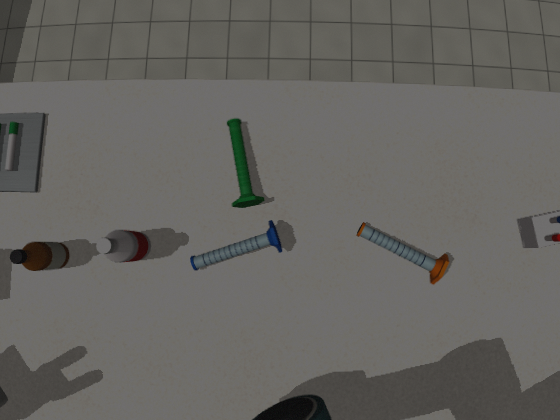

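View pics/scene0.png

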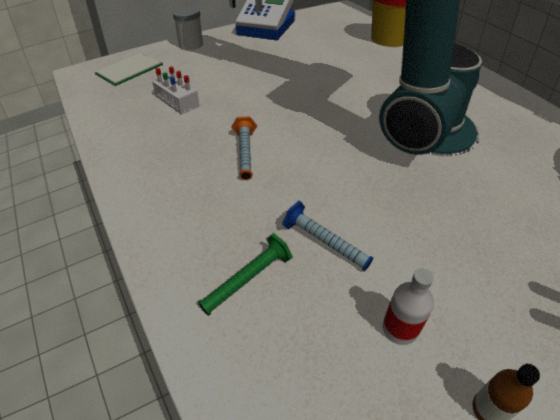

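Three candidates: green at top (240,160), blue foot at (275,237) with rim (195,263), and orange foot at (440,268). The blue one fits: milky tube, blue foot, mouth to the left. I'll confirm in a crop and triangulate.

```bash
cat > h.py <<'E'
import numpy as np, cv2
from scipy.spatial.transform import Rotation as Rn
def ray(k,px):
    d=np.array([[k["k1"],0,0,0]]).ravel()
    p=cv2.undistortPoints(np.array([[px]],float),k["mtx"],d).ravel()
    R=np.array(k["R"]); return -R.T@k["t"], R.T@np.r_[p,1]
def onz(k,px,z):
    c,d=ray(k,px); return c+d*(z-c[2])/d[2]
def tri(obs):
    A=np.zeros((3,3));b=np.zeros(3)
    for k,px in obs:
        c,d=ray(k,px); d/=np.linalg.norm(d); M=np.eye(3)-np.outer(d,d); A+=M;b+=M@c
    return np.linalg.solve(A,b)
def wxyz(R): return np.roll(Rn.from_matrix(R).as_quat(),1)
def hsv_blue(im):
    return cv2.inRange(cv2.cvtColor(im,cv2.COLOR_BGR2HSV),(105,130,40),(130,255,255))
E
python3 - <<'E'
from h import *
from cell import ctrl, optics
T=optics.get_calibration("top");S=optics.get_calibration("scene")
p=lambda *a:print(*[np.round(x,1) if not isinstance(x,str) else x for x in a])
p("mid",tri([(T,(233.6,250.6)),(S,(326.1,235.5))]),onz(T,(233.6,250.6),24.5),onz(S,(326.1,235.5),24.5))
p("foot",tri([(T,(278.9,234.4)),(S,(294.1,214))]),onz(T,(278.9,234.4),32),onz(S,(294.1,214),32))
p("inf",tri([(T,(137.5,243.2)),(S,(398.7,327.9))]),onz(T,(137.5,243.2),0),onz(S,(398.7,327.9),0))
p("orange",onz(T,(398.7,248.9),24.5))
im=cv2.imread("pics/top0.png"); m=hsv_blue(im)
n,l,s,c=cv2.connectedComponentsWithStats(m)
for i in range(1,n):
    if s[i,4]>10: print(s[i],c[i].round(1))
p("rim",onz(T,(194.5,263),17))
cv2.imwrite("pics/crop.png",cv2.resize(im[200:290,170:310],None,fx=5,fy=5,interpolation=cv2.INTER_CUBIC))
E
```

```text
mid [536.8 212.2  31.9] [533.5 215.4  24.5] [535.9 205.4  24.5]
foot [567.9 118.1  30.3] [572.1 115.1  32. ] [564.5 122.5  32. ]
inf [541.8 445.    5.7] [543.2 446.    0. ] [537.  444.4  -0. ]
orange [ 546.3 -153.7   24.5]
[557 217   3   6  14] [558.2 219.2]
[267 221  15  31 198] [273.  236.8]
[190 256   7  14  34] [192.7 262.7]
rim [502.8 304.3  17. ]
```

View pics/crop.png

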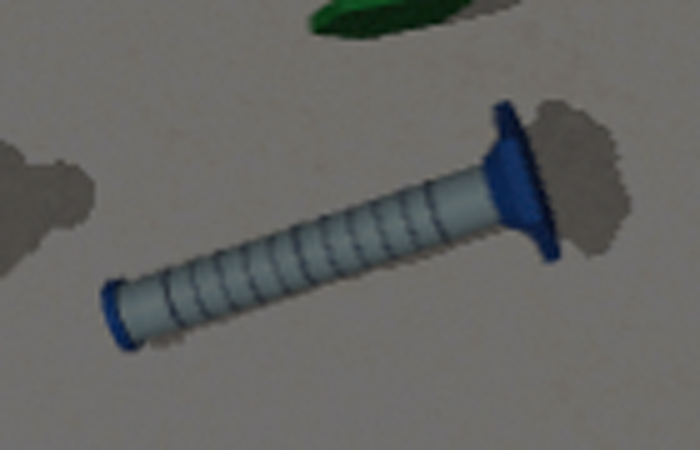

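The crop shows the milky tube with the blue foot (top picture about (273,237)) and rim (193,263), so it's the right one. Foot to rim measures 198 mm, which matches. Next is an IK check over lean angles, then a close wrist look.

```bash
cat >> h.py <<'E'
Z=np.array([0,0,1.])
def frames(u,sgn): pass
def pose(foot,u,phi,beta,s,off,sgn):
    """foot: xy of underside centre lying; phi tube elevation; returns TCP position, quaternion. Pivot on edge below foot"""
    E=np.r_[foot[:2],0]+u*32*np.sin(np.radians(-4.5))*-0
    a=np.cos(phi)*u+np.sin(phi)*Z; n=np.sin(phi)*u-np.cos(phi)*Z
    f=E-32*n
    t=np.cos(beta)*n-np.sin(beta)*a
    y=sgn*np.cross(u,Z); x=np.cross(y,t)
    return f+s*a+off*t, wxyz(np.c_[x,y,t])
E
python3 - <<'E'
from h import *
from cell import ctrl, optics
foot=np.array([568,118,0]);u=np.array([503-568,305-118,0.]);u/=np.linalg.norm(u)
for b in (0,10,20,30,45):
  for sg in (1,-1):
    r=[]
    for d in (-4.5,20,45,70,88):
        p,q=pose(foot,u,np.radians(d),np.radians(b),120,4,sg)
        j=ctrl.solve_ik(p,q); r.append(None if j is None else list(np.round(j,2)))
    print(b,sg,*r,sep="\n  ")
y=np.cross(u,Z)
for sg in (1,-1):
    R=np.c_[np.cross(sg*y,-Z),sg*y,-Z]; print(sg,ctrl.solve_ik([536,212,260],wxyz(R)))
E
```

```text
0
  1
  [np.float64(0.41), np.float64(0.05), np.float64(1.87), np.float64(-0.08), np.float64(1.23), np.float64(0.1)]
  [np.float64(0.17), np.float64(0.02), np.float64(1.84), np.float64(0.35), np.float64(1.35), np.float64(-0.26)]
  [np.float64(-0.07), np.float64(0.12), np.float64(1.79), np.float64(0.71), np.float64(1.6), np.float64(-0.52)]
  [np.float64(-0.23), np.float64(0.33), np.float64(1.71), np.float64(0.98), np.float64(1.87), np.float64(-0.66)]
  [np.float64(-0.3), np.float64(0.5), np.float64(1.65), np.float64(1.16), np.float64(2.06), np.float64(-0.7)]
0
  -1
  None
  [np.float64(0.17), np.float64(0.02), np.float64(1.84), np.float64(0.35), np.float64(1.35), np.float64(2.88)]
  [np.float64(-0.07), np.float64(0.12), np.float64(1.79), np.float64(0.71), np.float64(1.6), np.float64(2.62)]
  [np.float64(-0.23), np.float64(0.33), np.float64(1.71), np.float64(0.98), np.float64(1.87), np.float64(2.48)]
  [np.float64(-0.3), np.float64(0.5), np.float64(1.65), np.float64(1.16), np.float64(2.06), np.float64(2.44)]
10
  1
  [np.float64(0.5), np.float64(0.08), np.float64(1.85), np.float64(-0.2
[... 3451 characters left out ...]
float64(-0.41)]
  [np.float64(-0.18), np.float64(0.17), np.float64(1.7), np.float64(0.64), np.float64(1.68), np.float64(-0.58)]
45
  -1
  [np.float64(0.73), np.float64(0.28), np.float64(1.79), np.float64(-0.78), np.float64(1.51), np.float64(-2.52)]
  [np.float64(0.54), np.float64(0.06), np.float64(1.82), np.float64(-0.43), np.float64(1.38), np.float64(-2.82)]
  None
  [np.float64(-0.02), np.float64(0.03), np.float64(1.75), np.float64(0.41), np.float64(1.52), np.float64(2.73)]
  [np.float64(-0.18), np.float64(0.17), np.float64(1.7), np.float64(0.64), np.float64(1.68), np.float64(2.56)]
1 [ 3.32386065e-01 -1.05202775e-01  1.61494733e+00 -4.44089210e-16
  1.63184810e+00 -2.14334668e-03]
-1 None
```

Run:
```python
from h import *
from cell import ctrl, optics, finder
u=np.array([503-568,305-118,0.]);u/=np.linalg.norm(u)
y=np.cross(u,Z);R=np.c_[np.cross(y,-Z),y,-Z]
ctrl.reach([536,212,300],wxyz(R))
k=optics.get_calibration("wrist"); im=optics.grab_frame("wrist"); cv2.imwrite("pics/w1.png",im)
import pickle; pickle.dump(k,open("w1.pkl","wb"))
print(ctrl.state()["time_s"], ctrl.state()["force"], -k["R"].T@k["t"])
for nme,z in (("blue_mid",24.5),("blue_foot",32)):
    print(nme,[(round(d["score"],2),np.round(np.array(d["centre"])*[560,420],1),onz(k,np.array(d["centre"])*[560,420],z).round(1)) for d in finder.spot_point("wrist",nme)])
n,l,s,c=cv2.connectedComponentsWithStats(hsv_blue(im))
for i in range(1,n):
    if s[i,4]>30: print(s[i],c[i].round(1))
```

```text
3.5417 [-1.07017959  0.08275182 -0.60209619] [515.97084622 273.55895802 455.83975263]
blue_mid [(0.96, array([412.1, 228.4]), array([739.3, 208.8,  24.5])), (0.8, array([280.1, 182.6]), array([539.2, 209.1,  24.5]))]
blue_foot [(0.7, array([343.7, 224.5]), array([642. , 183.7,  32. ]))]
[268 102  25   6 109] [279.7 103.9]
[256 236  51  21 755] [281.1 247.4]
```

View pics/w1.png

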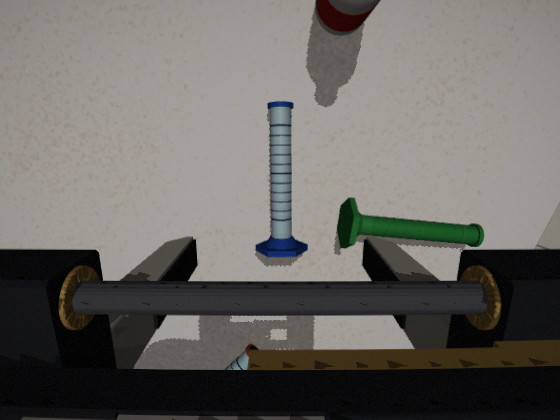

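The wrist view shows the blue cylinder upright in the picture: rim (280,104), foot corners (256,247) and (307,247). The green one is to the right, with its foot at (348,222). I'll locate it from the rim and the foot corners.

Run:
```python
from h import *
import pickle
k=pickle.load(open("w1.pkl","rb")); im=cv2.imread("pics/w1.png")
m=hsv_blue(im)
for r in range(236,258,2):
    c=np.where(m[r,240:320])[0]+240; print(r,c.min() if len(c) else 0,c.max() if len(c) else 0)
A=onz(k,(256,247),32.);B=onz(k,(307,247),32.)
print("corners",A,B,np.linalg.norm(A-B),(A+B)/2)
print("rimtop far edge",onz(k,(280.3,101.5),30)); 
l=onz(k,(267.5,105),17);r=onz(k,(293.5,105),17);print("rim",l,r,np.linalg.norm(l-r),(l+r)/2)
g=cv2.cvtColor(im,cv2.COLOR_BGR2HSV)
print(im[150,262:300].tolist()[::2])
T=[]
for row,z in ((122,19),(225,30)):
    w=[c for c in range(262,300) if int(im[row,c,0])-int(im[row,c,2])>12]; print(row,w[0],w[-1]); T.append(onz(k,((w[0]+w[-1])/2,row),z))
d=T[1]-T[0];print(T,np.degrees(np.arctan2(-d[1],-d[0])))
```

```text
236 271 291
238 269 293
240 268 295
242 263 300
244 259 305
246 256 306
248 256 306
250 257 305
252 260 301
254 264 298
256 267 295
corners [536.76288848 111.89762048  32.        ] [605.15624833 135.6548478   32.        ] 72.40205467723338 [570.95956841 123.77623414  32.        ]
rimtop far edge [504.63817994 309.20382471  30.        ]
rim [489.73901246 300.5505138   17.        ] [522.25606676 311.84097177  17.        ] 34.42140702107687 [505.99753961 306.19574279  17.        ]
[[158, 162, 166], [159, 161, 166], [162, 163, 166], [154, 155, 158], [73, 73, 71], [111, 106, 92], [132, 127, 111], [140, 135, 118], [152, 146, 129], [157, 155, 136], [152, 148, 131], [141, 137, 120], [127, 123, 108], [110, 107, 92], [94, 94, 87], [158, 162, 166], [154, 162, 165], [153, 160, 166], [151, 160, 165]]
122 271 289
225 272 290
[array([512.55839541, 285.30204605,  19.        ]), array([559.77130238, 153.74088267,  30.        ])] 109.74136691394895
```

```bash
cat >> h.py <<'E'
FOOT=np.array([571.5,120.5,0]); U=np.array([np.cos(np.radians(109.6)),np.sin(np.radians(109.6)),0])
BETA=np.radians(20); S=120; OFF=4
def P(deg,off=OFF): return pose(FOOT,U,np.radians(deg),BETA,S,off,1)
E
python3 - <<'E'
from h import *
from cell import ctrl, optics
ctrl.grip(60,20)
p,q=P(-4.5,OFF-90); ctrl.reach(p,q)
p,q=P(-4.5); print(p)
print(ctrl.line_to(list(p),80,force_limit=8))
s=ctrl.state(); print(s["tcp_pos"],s["force"],s["time_s"])
ctrl.grip(20,40); s=ctrl.state(); print(s["width"],s["grasp_force"],s["force"],s["ft_torque"],s["time_s"])
cv2.imwrite("pics/s2.png",cv2.resize(optics.grab_frame("scene")[130:330,180:460],None,fx=2.5,fy=2.5))
E
```

```text
[531.0841246  234.00096428  18.84641811]
False
[531.28300804 234.28552609  19.36064067] [ 0.69828357 -0.45195654  0.0939222 ] 6.5
27.18244860262056 39.99878525733948 [-0.87504016 -0.21597317  1.00540069] [ 0.17262024  0.05928029 -0.10345007] 7.1333
```

View pics/s2.png

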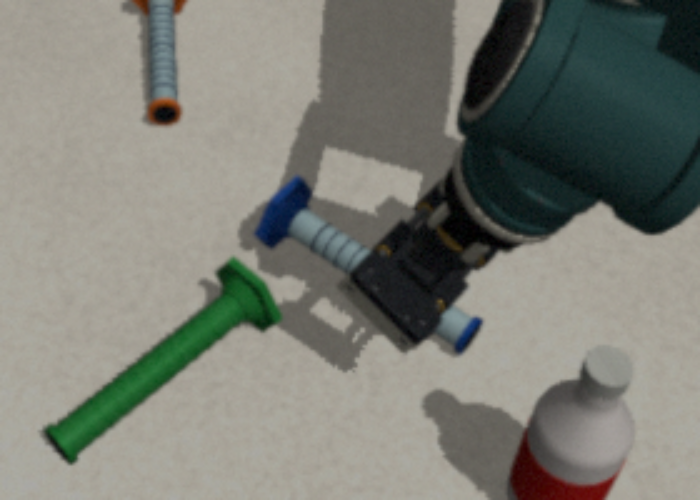

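The fingers hold the tube (crop about (400,290)) at 27 mm width, and the bottle and the green part are clear. I'll tip with a light Fz trim to keep the foot on the counter.

```bash
cat > tip.py <<'E'
import sys, json
from h import *
from cell import ctrl, optics
a,b,step,dz=map(float,sys.argv[1:5])
for d in np.arange(a,b+.01,step):
    p,q=P(d); p=p+[0,0,dz]
    hit=ctrl.line_to(list(p),60,attitude=list(q),force_limit=25)
    s=ctrl.state(); F=s["force"]
    print(d,round(dz,2),np.round(F,1),np.round(s["ft_torque"],2),round(s["width"],1),round(s["time_s"],1),hit)
    if hit: break
    if F[2]<1: dz-=.5
    elif F[2]>4: dz+=.5
cv2.imwrite(sys.argv[5],cv2.resize(optics.grab_frame("scene")[130:330,180:460],None,fx=2.5,fy=2.5))
E
python3 tip.py 3 45 7 0 pics/s3.png
```

```text
3.0 0.0 [-0.2 -0.4  0.4] [ 0.19 -0.13  0.02] 26.8 7.6 False
10.0 -0.5 [-0.   0.3 -0.7] [-0.03 -0.27  0.11] 26.9 8.0 False
17.0 -1.0 [0.7 0.7 1.3] [-0.18 -0.27  0.06] 27.0 8.4 False
24.0 -1.0 [-0.5  0.2  0.5] [-0.13 -0.34  0.04] 27.3 8.8 False
31.0 -1.5 [-0.4  0.3  1.7] [-0.09 -0.24 -0.02] 27.0 9.2 False
38.0 -1.5 [-0.5  1.8  5.5] [0.32 0.01 0.01] 27.4 9.6 False
45.0 -1.0 [-1.2  3.9  8.3] [0.66 0.25 0.01] 27.1 10.0 False
```

View pics/s3.png

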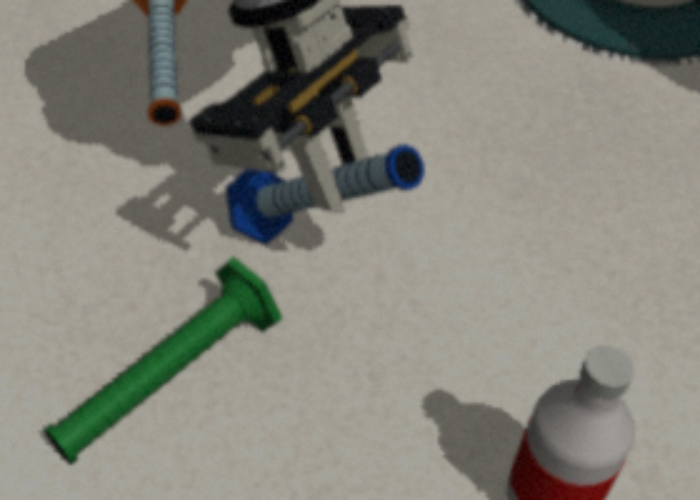

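It's at about 45° with the foot down (crop (260,205)) and clear of the green part. Continuing.

```bash
python3 tip.py 51 87 6 -0.5 pics/s4.png
```

```text
51.0 -0.5 [-2.1  4.6 10.2] [0.92 0.27 0.07] 27.3 10.4 False
57.0 0.0 [-1.7  2.8 11.4] [1.01 0.39 0.01] 27.4 10.8 False
63.0 0.5 [-2.3  2.5 12.2] [1.16 0.4  0.02] 27.3 11.1 False
69.0 1.0 [ 0.4  0.9 13.9] [1.31 0.37 0.04] 27.2 11.5 False
75.0 1.5 [ 1.2 -0.4 13.2] [ 1.33  0.33 -0.03] 27.1 11.9 False
81.0 2.0 [ 0.9 -0.8 11.3] [ 1.06  0.22 -0.01] 27.1 12.2 False
87.0 2.5 [ 0.2 -1.6  8.2] [0.74 0.2  0.13] 26.9 12.6 False
```

View pics/s4.png

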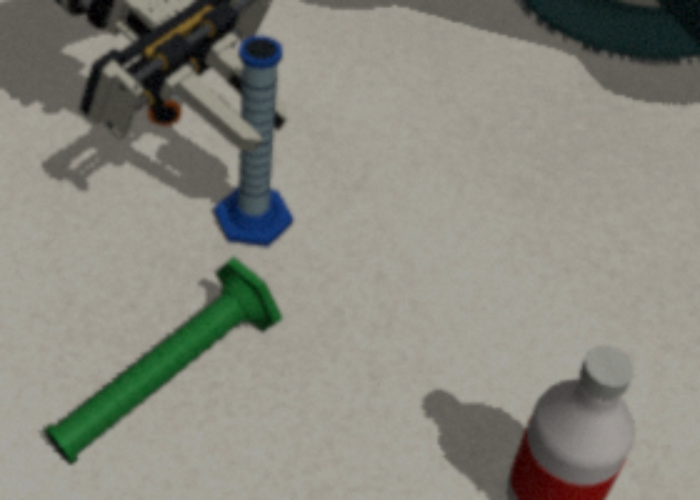

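The tube is nearly vertical, with the foot at crop (253,217). I'll finish the rotation, ease the grip, release and retreat along the fingers.

Run:
```python
from h import *
from cell import ctrl, optics
p,q=P(89.5); ctrl.line_to(list(p+[0,0,2.5]),30,attitude=list(q),force_limit=25)
print(ctrl.state()["force"])
ctrl.grip(24,8); ctrl.pause(.3); print(ctrl.state()["force"])
ctrl.grip(60,8); ctrl.pause(.3); print(ctrl.state()["force"])
p0=np.array(ctrl.state()["tcp_pos"]); t=Rn.from_quat(np.roll(q,-1)).as_matrix()[:,2]
ctrl.line_to(list(p0-100*t),100,force_limit=10); ctrl.pause(.5)
print(ctrl.state()["time_s"],ctrl.state()["tcp_pos"])
cv2.imwrite("pics/s5.png",cv2.resize(optics.grab_frame("scene")[80:380,150:470],None,fx=1.9,fy=1.9))
```

```text
[-0.57803252 -2.23921954  8.5444907 ]
[ 0.83349985  0.12768439 -1.74929602]
[ 0.05843274  1.16026055 -0.68660971]
16.15 [612.03207273   6.71715209 156.39800796]
```

View pics/s5.png

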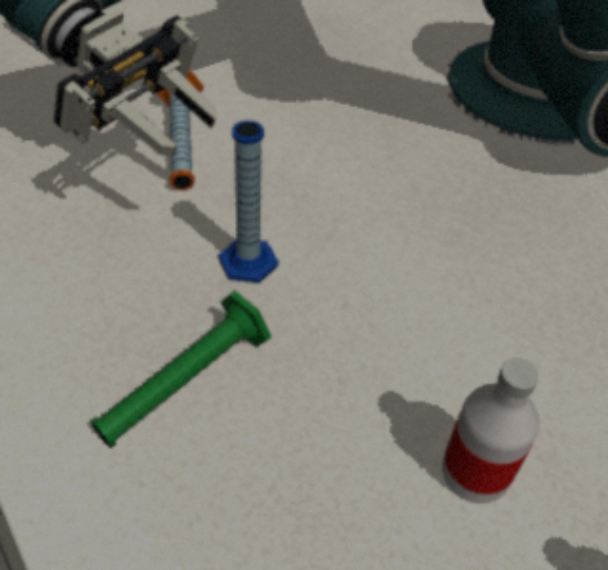

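The cylinder stands on its foot (crop (248,260)), the gripper is clear of it, and the orange, green and bottle are undisturbed. Handing in.

```bash
python3 -c "
from cell import ctrl
print(ctrl.close_job())"
```

```text
the job is handed in; nothing more can be done
None
```

The blue-footed cylinder stands upright on its foot where it lay, released and with the gripper clear of it; the orange cylinder, green look-alike and bottle look undisturbed in the last picture, and I handed the job in at about 16 s.

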